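# Lock the leaning stop screw with its jam nut

### The job

The stop screw on the bracket is set; lock it. Pull the setting fork out sideways from under the jam nut and lay it flat and fully home in its matching cutout in the tray; then run the jam nut clockwise down the leaning spindle until it is hard against the bracket. Leave the nut and the fork released, and do not push the oil bottle, the plug gauge, the V-block or the loose dark ring out of place.

Things in the scene. Friction and masses are not known exactly. Their poses are not given: they have to be found in the camera images.
- bracket: Grey cast bracket fixed to the bench: base plate 110 x 130 x 12 mm (own x, y, z); on two cheeks a flat seat 84 x 100 x 14 mm that slopes down by 30 degrees towards the bracket's -x (the robot). A lip 4 mm high runs along the seat's low edge, 33 mm from the spindle. Origin: at bench height under the seat's centre; z up.
- seat (a point): Where the axis of the threaded steel spindle (fixed, 28 mm across) meets the seat's surface, 110 mm above the bench. Axes as the bracket's, z vertical; in them the spindle points along (-0.5, 0, 0.866), leaning 30 degrees to the robot; its end is 57 mm from here.
- nut (a joint): How far the jam nut has been run down, rad; grows as it turns clockwise seen from the spindle's upper end. The nut sinks 3.82 mm along the spindle per rad (quick thread). Starts between 0 and 0.6; at 2.9 the washer is hard on the seat and it stops. Friction about 0.12 N m; stays where it is left.
- nut_grip (a point): Point on the nut's axis, 24 mm above its underside. Dark hexagon nut 46 mm across flats, 53 over corners; flats 5 to 34 mm above the underside; below them a washer 58 mm across that sinks with it but does not turn. Own z: along the spindle, upward; own x: square to one pair of flats (others 60 degrees round); axes turn with the nut. The spindle's end is at most 33 mm above this point.
- fork: Loose setting fork, 145 mm long, about 0.14 kg: steel plate 64 mm wide, 6 mm thick, with a 32 mm slot between two prongs; black straight handle. Origin: on the flat underside, mid-slot. Own -y: along the handle, away from the prongs (tips at y = +30 mm, handle end at -115); x: across; z: square to the plate, away from the underside.
- fork_grip (a point): Middle of the fork's handle (22 mm wide, 20 thick, 63 long), 84 mm from mid-slot, 10 mm above the underside; axes as the fork's. At the start the fork lies on the sloping seat under the nut, prongs round the spindle, handle level and out beyond the seat on the bracket's -y side; 2.8 to 5.1 mm of air between plate and washer. Drawn 65 mm along its own -y it is free.
- tray: Grey fixed tray, 94 mm (own x) by 180 mm (own y, from -132.5 to +47.5 mm), 24 mm high, with a dark-floored cutout of the fork's outline, 2.5 mm play all round, floor 14 mm above the bench; a tongue 24 mm wide and 6 mm high enters the fork's slot. Origin: at bench height under the home of the fork's mid-slot; z up.
- recess (a point): Where the middle of the fork's handle lies when the fork is fully home, 24 mm above the bench; axes as the fork's when home (-y to the handle's end, z up). From y = -22 to +22 mm of this point the tray is cut away to the bench on both sides for the fingers; there the handle rests on a rib 16 mm wide.
- oil_bottle: Small oil bottle with a red spout, 46 mm across, 134 mm high, loose; origin at its underside. Bystander.
- plug_gauge_2: Plug gauge lying down, 104 mm long, 22 mm thick, loose; origin at its underside. Bystander.
- v_block: Steel V-block 40 x 48 x 34 mm, loose; origin at its underside. Bystander.
- dark_ring_2: Dark ring 68 mm across and 18 mm high, loose; origin at its underside. Bystander.
There are look-alikes about, which are no part of the job. There is more than one size of the bracket; the one meant has the size given above.

How it is judged:
On the way, in this order (a step that is already met when the one before it is completed fails the run):
1. the fork lies fully home in its cutout, let go, while the nut is still up (horizontal distance between fork_grip and recess below 0.008 m and z of fork_grip in the frame of recess between -0.004 and 0.004 m and angle between the y axis of fork_grip and the y axis of recess, either way round below 0.12 rad and angle between fork_grip's own z axis and vertical below 0.08 rad and contact force between the fingers and fork below 0.1 N and value of joint nut below 1.5 rad), for 0.2 s.
2. the nut is run down hard against the bracket (value of joint nut above 2.82 rad), for 0.2 s.
At the end, for the whole second after the job is handed in: The jam nut is within 0.08 rad (0.3 mm) of hard down on the bracket's seat, and the fork rests in the tray's cutout: within 8 mm of its home point sideways and 4 mm in height, level within 0.08 rad and in line within 0.12 rad, handle in the handle's slot (horizontal distance between fork_grip and recess below 0.008 m and z of fork_grip in the frame of recess between -0.004 and 0.004 m and angle between the y axis of fork_grip and the y axis of recess, either way round below 0.12 rad and angle between fork_grip's own z axis and vertical below 0.08 rad and value of joint nut above 2.82 rad and linear speed of fork below 0.02 m/s); the robot touches nothing.
It fails at once if a bystander (oil bottle, plug gauge, V-block, loose dark ring) is moved by more than 30 mm (distance of any of oil_bottle, plug_gauge_2, v_block, dark_ring_2 from where it was at the start of the episode above 0.03 m).
It also fails if it takes over 67 s, if anything falls off the work surface, if the arm or the gripper's body presses on something with over 40 N, if the wrist force passes 120 N, or if a joint passes its speed limit or range.

### The arm

A 7-joint arm with a two-finger parallel gripper is mounted at the origin on the work surface; the furniture and walls round the work are solid. World frame = base frame: x ahead of the robot, y to its left, z up, the work surface at z = 0. Lengths are in m, angles in rad, forces in N, time in s.
With the tool pointing down it reaches from about 0.425 to 0.925 m from the base axis. Payload 6.8 kg.
Tool frame: the origin (TCP) lies at the very end of the fingers, on their centre line; the grasp point (between the pads) lies 19 mm behind it (r.grip_point_offset is the distance from the TCP to the grasp point, in m); z points along the fingers, y is the line along which they close (so a half turn about z gives the same grasp; the last joint's range is limited). The gripper opens to 85 mm and grips with 20 to 120 N. Pads are 22 mm wide; open, the fingers measure 114 mm over their backs; the gripper's body (76 mm by 85 mm) begins 54 mm behind the grasp point. The pads swing forward as they close: fully open they stand 13 mm farther back than shut.
Start: joints at [1.162, 0.477, 0.022, 1.555, -0.011, 1.109, -0.083], TCP at [0.2, -0.645, 0.231] pointing down, gripper open.
Joint ranges: [-2.96, 2.96], [-0.34, 2.1], [-1.41, 1.46], [0.24, 2.44], [-1.37, 4.51], [0.17, 1.92], [-2.96, 2.96]. Speed limits (rad/s): [2.39, 2.39, 3.14, 3.14, 3.14, 3.14, 3.14].

### API

Orientations are given as a rotation vector (axis times angle).
In Python, from bench import status, eyes, r gives the robot as it stands.
- The arm moves only by the shell command python3 -m crank 'ROWS' [OPENING] [FORCE]. ROWS is JSON, a list of rows, each a list of 6 numbers: the shift along the tool's x, y, z normalised to -1 to 1, where 1 is 0.02 m, then the turn, a rotation vector about the tool's x, y, z normalised to -1 to 1, where 1 is 45 degrees. A call has 1 to 12 rows; each row shifts and turns the commanded pose from where the row before left it, along the tool's axes as they then stand; what a row does not reach is not made up. A row lasts 1/10 s, in which the tool goes at most 50 mm and 8.59 degrees, less where a joint would pass 70% of its speed; a pose out of reach is approached as far as the arm can. A call with a number of a shift or a turn outside -1 to 1 is refused whole. A call with a gripper value outside its range is refused whole. OPENING is the opening, from 0 (shut) to 1 (fully open), set as the call begins (- or left out, the last holds). The fingers move at their own pace and stop on an object; FORCE is the grip in N (left out, the last holds). Time passes only in rows, so rows that do not move let the fingers close. It gives the time, the measured TCP pose, the force, the opening and the grip force at its end, in the units of the state.
- status.get_obs(): the state, without advancing time (a new reading comes with each control period).
- eyes.grab_frame(name): name is "scene" or "top"; returns a dict with "image" (480x640x3 uint8, red, green, blue), "depth" (480x640 float32, m along the optical axis (not along the pixel's ray), 0 where there is no reading), "fovy" (degrees; the focal length in pixels is half the picture's height over the tangent of half this angle, whatever the lens; pixels are square), "cx", "cy" (the principal point, pixels), "k1" (the pictures are not rectified: a ray, as slopes to the right and down, at radius r is drawn at 1 + k1 r^2 times it, then the intrinsics apply), "world_to_cam" (4x4, takes a point from world to camera coordinates). Camera axes: x right, y up, looking along -z (the intrinsics and any distortion apply to the point x, -y, -z); pixel columns grow to the right and rows downward; lengths in m; the calibration is good to about 2 mm. A picture is of the moment at which its call begins.
- r.hand_in(): hands the job in; it is judged then, once.
The state is a dict: "clock": time; "joints": joint angles; "qvel": joint speeds; "tau": joint torques, N m; "tcp_pos": TCP position; "orientation": TCP orientation; "contact_force": force on the tool from outside, world axes, zero at the start; "moment": the same for the moment, N m; "grip_width": finger opening in m; "gripper_force": force on a finger pad.
Only numpy, scipy, OpenCV 4.12 (cv2) and the standard library are available. Lean on these libraries where they do the work, as an engineer would, in place of code of your own. Each camera call takes 0.05 s, during which the arm holds its last target. There are 200 camera calls.

## Working session

There is one attempt and no reset: what is moved stays moved. The work goes in short steps, Python scripts to look and compute and a shell command to move; the robot and the scene stay as the last step left them, time stands still between calls to the robot, and variables do not carry over. Pictures are saved under pics/ and viewed, at most 10 in all, crops included, and the job is handed in when it is done.

```bash
ls; mkdir -p pics; cat > h.py <<'E'
import numpy as np, cv2
from bench import status, eyes, r
from scipy.spatial.transform import Rotation as R
def grab(n):
    f=eyes.grab_frame(n); np.savez(''+n+'.npz',**f); return f
def K(f):
    fl=240/np.tan(np.radians(f['fovy'])/2); return fl
def cloud(f):
    fl=K(f); v,u=np.mgrid[0:480,0:640]
    return pts(f,u.ravel(),v.ravel(),f['depth'].ravel()).reshape(480,640,3)
def rays(f,u,v):
    fl=K(f); xd=(np.asarray(u,float)-f['cx'])/fl; yd=(np.asarray(v,float)-f['cy'])/fl
    x,y=xd.copy(),yd.copy()
    for _ in range(20):
        s=1+f['k1']*(x*x+y*y); x,y=xd/s,yd/s
    return x,y
def pts(f,u,v,d):
    x,y=rays(f,u,v); T=np.linalg.inv(f['world_to_cam'])
    P=np.stack([x*d,-y*d,-d],-1); return P@T[:3,:3].T+T[:3,3]
def onplane(f,u,v,z):
    a=pts(f,u,v,np.ones(np.shape(u))); T=np.linalg.inv(f['world_to_cam']); c=T[:3,3]
    t=(z-c[2])/(a[...,2]-c[2]); return c+(a-c)*t[...,None]
def proj(f,P):
    P=np.atleast_2d(P); W=f['world_to_cam']; q=P@W[:3,:3].T+W[:3,3]
    x,y=q[:,0]/-q[:,2],-q[:,1]/-q[:,2]; s=1+f['k1']*(x*x+y*y); fl=K(f)
    return np.stack([x*s*fl+f['cx'],y*s*fl+f['cy']],-1)
def save(n,im): cv2.imwrite('pics/'+n,im[...,::-1])
E
python3 - <<'E'
from h import *
for n in('scene','top'):
    f=grab(n); save(n+'0.png',f['image']); print(n,f['fovy'],f['k1'],f['cx'],f['cy'],np.linalg.inv(f['world_to_cam']).round(3).tolist(), (f['depth']>0).mean())
print(status.get_obs(), r.grip_point_offset)
E
```

```text
pics
scene 52.68521459602473 -0.08927977014863778 326.5706700001046 245.94862100116006 [[-0.823, 0.374, -0.428, 0.091], [-0.568, -0.559, 0.604, 0.598], [-0.013, 0.74, 0.672, 0.865], [0.0, 0.0, 0.0, 1.0]] 0.992890625
top 45.44115408678459 0.05320426538137858 326.5680020514602 244.84226070260505 [[-0.013, 0.992, -0.126, 0.383], [-1.0, -0.013, 0.001, -0.042], [-0.0, 0.126, 0.992, 1.421], [0.0, 0.0, 0.0, 1.0]] 0.9959147135416667
{'clock': 0.1, 'joints': array([ 1.1618713 ,  0.4777219 ,  0.02234949,  1.55630972, -0.01152181,
        1.10928713, -0.08312273]), 'qvel': array([ 0.00081381, -0.00188654, -0.00044573, -0.00340775,  0.00093221,
       -0.00021055, -0.00016363]), 'tau': array([ 3.97019408e-03, -5.97761714e+01,  1.61349613e+00, -2.81955689e+01,
        1.28351036e-02,  5.03355855e-03,  3.03657566e-05]), 'tcp_pos': array([ 0.19985111, -0.64420346,  0.23043816]), 'orientation': array([-3.10458172e+00, -4.70492968e-01,  5.29333817e-04]), 'contact_force': array([-0.32774256,  1.27259463, -0.2348657 ]), 'moment': array([0.01876168, 0.03303294, 0.03325473]), 'gripper_force': 0.0, 'grip_width': 0.08564004442174712} 0.0187
```

```bash
python3 -m crank --help 2>&1 | head -20
```

```text
invalid input: not JSON, or not a number
```

View pics/scene0.png

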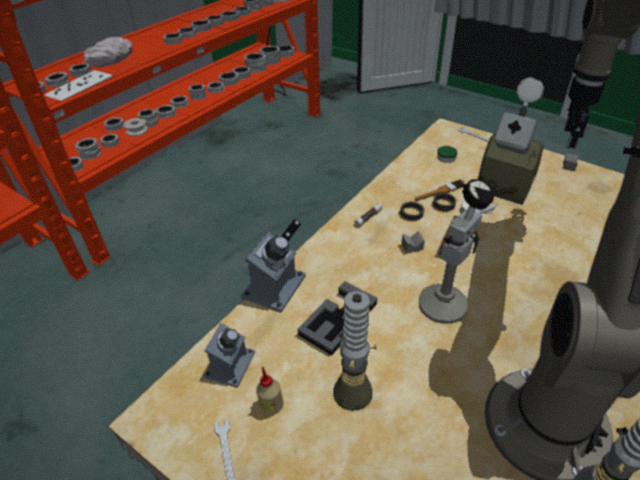

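View pics/top0.png

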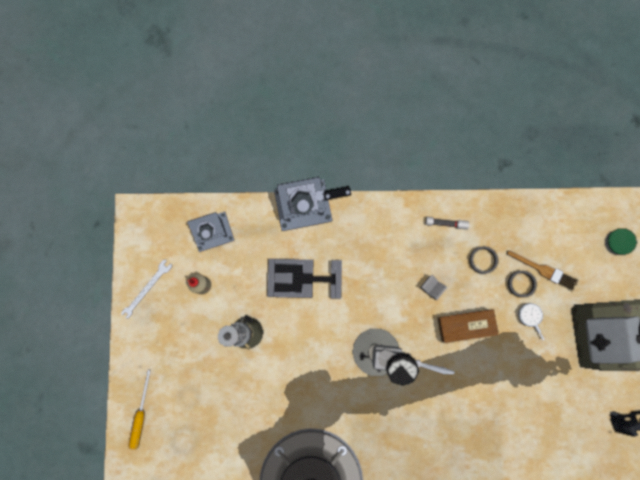

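Scene: the meant bracket is at (275,270) with the black fork handle at (290,228), the tray at (335,320), a small look-alike bracket at (230,355). Top: bracket (303,203), handle (340,192), tray (304,278), bottle (198,283), tall stands (240,333) and (385,355).

```bash
python3 - <<'E'
from h import *
im={}
for n in('top','scene'):
    f=dict(np.load(n+'.npz')); C=cloud(f); im[n]=(f,C)
    print(n,'table z',np.median(C[...,2][(C[...,0]>.3)&(C[...,0]<.8)&(abs(C[...,1])<.4)&(abs(C[...,2])<.03)]))
f,C=im['top']
def at(u,v): return C[v,u].round(3)
for nm,u,v in [('nut',303,201),('handle',340,192),('tray',304,265),('bottle',198,283),('stand1',228,335),('stand2',402,368),('stand2b',380,350),('vblock',432,287),('ring',483,259)]: print(nm,at(u,v))
g=f['image'].astype(int); val=g.sum(-1)
# base plate: cloud points with z .006-.018 around bracket
def fit(m,z,nm):
    v,u=np.nonzero(m); P=onplane(f,u.astype(float),v.astype(float),z)[:,:2]
    rc=cv2.minAreaRect((P*1000).astype(np.float32)); print(nm,rc,len(u))
n0=C[201,303]
near=(np.hypot(C[...,0]-n0[0],C[...,1]-n0[1])<.13)
fit(near&(abs(C[...,2]-.012)<.005)&(val<420),.012,'plate')
t0=C[278,304]; near=(abs(C[...,0]-t0[0])<.08)&(abs(C[...,1]-t0[1]+.04)<.16)
m=near&(C[...,2]>.019)&(C[...,2]<.03); fit(m,.024,'tray'); 
both=[]
for n in im:
    ff,CC=im[n]; gg=ff['image'].astype(int).sum(-1)
    m=(np.hypot(CC[...,0]-n0[0],CC[...,1]-n0[1])<.2)&(CC[...,2]>.085)&(gg<130)&(CC[...,1]<n0[1]-.04)
    P=CC[m]; print(n,'handle',len(P),P.mean(0).round(4),P.min(0).round(3),P.max(0).round(3))
    c=P.mean(0); w,V=np.linalg.eigh(np.cov(P.T)); print(V[:,2].round(3))
rows=[]
for n,(u0,v0,w,h,s) in {'top':(255,165,120,150,5)}.items():
    save('c1.png',cv2.resize(im[n][0]['image'][v0:v0+h,u0:u0+w],None,fx=4,fy=4,interpolation=cv2.INTER_CUBIC))
save('c2.png',cv2.resize(im['scene'][0]['image'][210:360,195:385],None,fx=4,fy=4,interpolation=cv2.INTER_CUBIC))
E
```

```text
top table z 0.0003225195889109411
scene table z 0.0002857172732939617
nut [0.641 0.007 0.166]
handle [ 0.669 -0.076  0.13 ]
tray [0.511 0.012 0.023]
bottle [0.467 0.256 0.084]
stand1 [0.352 0.15  0.291]
stand2 [ 0.288 -0.181  0.327]
stand2b [ 0.316 -0.15   0.23 ]
vblock [ 0.454 -0.3    0.017]
ring [ 0.523 -0.431  0.001]
plate ((616.38818359375, 9.213935852050781), (205.91839599609375, 136.5831756591797), 10.591888427734375) 707
tray ((480.1656494140625, 11.145126342773438), (180.09999084472656, 93.61693572998047), 87.53490447998047) 1256
top handle 148 [ 0.67   -0.0692  0.1291] [ 0.658 -0.095  0.121] [ 0.683 -0.042  0.138]
[-0.181  0.983 -0.034]
scene handle 145 [ 0.6637 -0.0651  0.1267] [ 0.651 -0.1    0.115] [ 0.676 -0.038  0.134]
[-0.169  0.985 -0.044]
```

View pics/c1.png

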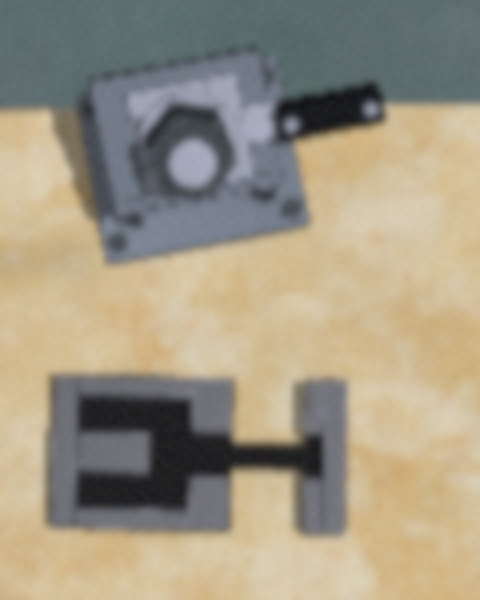

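View pics/c2.png

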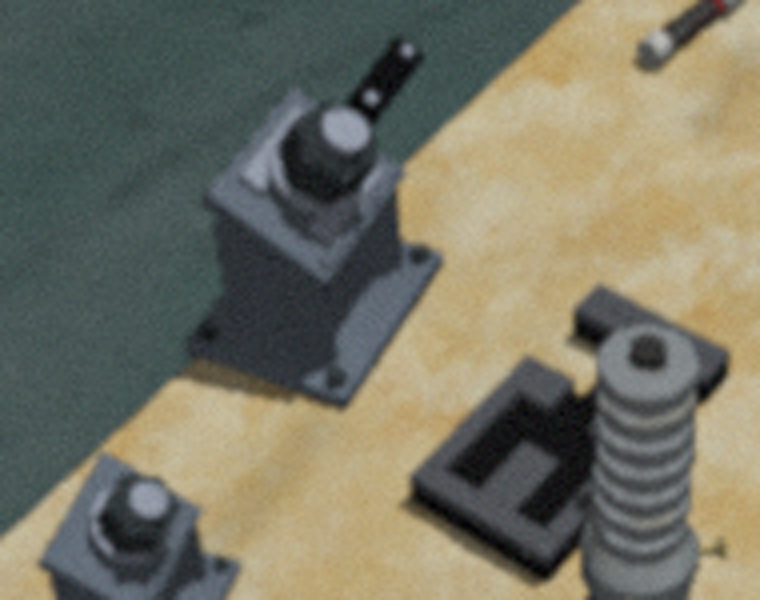

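c1: the nut's spindle end is at about (190,160), the handle from (280,118) to (384,100), the tray's handle slot to the right. c2 confirms that the fork lies on the seat under the nut and that the tray is empty.

```bash
cat > g.py <<'E'
from h import *
YB=None
def frames(yaw): 
    return R.from_euler('z',yaw)
def plan(p,Rm,label=''):
    """delta from measured pose: world shift in tool axes (units of 20mm), rotvec units of 45deg"""
    o=status.get_obs(); Rc=R.from_rotvec(o['orientation'])
    d=Rc.inv().apply(np.asarray(p)-o['tcp_pos'])/.02
    w=(Rc.inv()*Rm).as_rotvec()/np.radians(45)
    print(label,'shift rows(20mm)',d.round(3),'turn(45deg)',w.round(3),'min rows turn',np.ceil(np.linalg.norm(w)*45/8.59))
def toolR(z,y):
    z=z/np.linalg.norm(z); y=y-z*(y@z); y/=np.linalg.norm(y); return R.from_matrix(np.stack([np.cross(y,z),y,z],1))
E
python3 - <<'E'
from g import *
F={n:dict(np.load(n+'.npz')) for n in('top','scene')}
def blob(n,roi,m):
    k,l,s,c=cv2.connectedComponentsWithStats(m.astype(np.uint8)); return k,l,s,c
ends={}
for n,(u,v) in {'top':(302.5,205),'scene':(281.5,242)}.items():
    f=F[n]; g=f['image'].astype(int); hsvv=g.sum(-1)
    u0,v0=int(u),int(v); thr=(hsvv[v0,u0]+200)//2
    m=(hsvv>thr); m2=np.zeros_like(m); m2[v0-9:v0+10,u0-9:u0+10]=m[v0-9:v0+10,u0-9:u0+10]
    k,l,s,c=cv2.connectedComponentsWithStats(m2.astype(np.uint8),connectivity=4); i=l[v0,u0]
    print(n,hsvv[v0,u0],'disc',s[i],c[i]); P=onplane(f,c[i][0],c[i][1],.1594); ends[n]=P; print('end',P.round(4), 'depthz',cloud(f)[v0,u0].round(4))
# handle: dark in the two views
for n,(u0,u1,v0,v1) in {'top':(320,356,182,204),'scene':(280,304,216,242)}.items():
    f=F[n]; g=f['image'].astype(int); m=np.zeros((480,640),bool); m[v0:v1,u0:u1]=g.max(-1)[v0:v1,u0:u1]<55
    k,l,s,c=cv2.connectedComponentsWithStats(m.astype(np.uint8)); i=1+s[1:,4].argmax(); m=l==i
    vv,uu=np.nonzero(m); P=onplane(f,uu.astype(float),vv.astype(float),.1273)[:,:2]*1000
    print(n,s[i],'handle rect',cv2.minAreaRect(P.astype(np.float32)))
# plate
f=F['top'];C=cloud(f); g=f['image'].astype(int)
m=(abs(C[...,2]-.012)<.006)&(g[...,2]>g[...,0]-5)&(np.hypot(C[...,0]-.65,C[...,1]-0)<.11)
vv,uu=np.nonzero(m); P=onplane(f,uu.astype(float),vv.astype(float),.012)[:,:2]*1000
print('plate',cv2.minAreaRect(P.astype(np.float32)),m.sum())
for n,b in {'box':(570,300,640,375),'stand2':(355,325,460,390),'stand1':(215,310,265,350)}.items():
    q=C[b[1]:b[3],b[0]:b[2]].reshape(-1,3); q=q[q[:,2]>.04]; print(n,q.min(0).round(3),q.max(0).round(3))
print('tool axes',R.from_rotvec(status.get_obs()['orientation']).as_matrix().round(3).tolist())
E
```

```text
top 518 disc [297 200  12  12 117] [302.67521368 205.46153846]
end [0.6327 0.0085 0.1594] depthz [0.6342 0.0101 0.1572]
scene 469 disc [276 237  11  11  92] [280.89130435 241.84782609]
end [0.631  0.0093 0.1594] depthz [0.6325 0.0073 0.1567]
top [325 186  25  12 165] handle rect ((669.4964599609375, -70.15038299560547), (20.141342163085938, 56.476806640625), 10.061375617980957)
scene [282 219  19  22 154] handle rect ((663.1326293945312, -65.91453552246094), (25.793245315551758, 74.54014587402344), 12.712084770202637)
plate ((664.7559814453125, 14.316963195800781), (108.95519256591797, 128.83416748046875), 10.591888427734375) 704
box [ 0.263 -0.717  0.04 ] [ 0.415 -0.042  1.421]
stand2 [ 0.256 -0.356  0.04 ] [ 0.383 -0.042  1.421]
stand1 [ 0.318 -0.042  0.04 ] [0.394 0.172 1.421]
tool axes [[0.955, 0.296, -0.001], [0.296, -0.955, 0.001], [-0.0, -0.002, -1.0]]
```

```bash
python3 - <<'E'
from g import *
f=dict(np.load('top.npz')); C=cloud(f); ok=f['depth']>0
for n,b in {'box':(570,300,640,375),'stand2':(355,325,460,390),'rod':(425,355,460,385),'wood':(435,305,500,345),'arm':(600,405,640,440)}.items():
    k=ok[b[1]:b[3],b[0]:b[2]].ravel(); q=C[b[1]:b[3],b[0]:b[2]].reshape(-1,3)[k]; q=q[q[:,2]>.02]; print(n,q.min(0).round(3),q.max(0).round(3))
b=frames(np.radians(10.4)); grip=np.array([.6713,-.0693,.1187]); z=b.apply([.5,0,-.866]); y=b.apply([.866,0,.5])
T=toolR(z,y); print(T.as_matrix().round(3).tolist()); tcp=grip+.0187*z; print('tcp',tcp, 'pre',tcp-.1*z)
plan(tcp-.1*z,T)
E
```

```text
box [ 0.263 -0.757  0.021] [ 0.418 -0.561  0.286]
stand2 [ 0.251 -0.357  0.02 ] [ 0.363 -0.106  0.338]
rod [ 0.269 -0.3    0.221] [ 0.288 -0.239  0.239]
wood [ 0.322 -0.448  0.02 ] [ 0.4   -0.31   0.053]
arm [ 0.166 -0.618  0.246] [ 0.21  -0.569  0.352]
[[-0.181, 0.852, 0.492], [0.984, 0.156, 0.09], [0.0, 0.5, -0.866]]
tcp [ 0.68049639 -0.06761215  0.1025058 ] pre [ 0.63131782 -0.0766381   0.1891058 ]
 shift rows(20mm) [ 29.013 -20.709   2.097] turn(45deg) [-0.546  0.482 -1.803] min rows turn 11.0
```

```bash
python3 -m crank '[[0.3,-0.95,-1,0,0,0],[0.3,-0.95,-1,0,0,0],[0.3,-0.95,-1,0,0,0],[0.3,-0.95,-1,0,0,0],[0.3,-0.95,-1,0,0,0],[0.3,-0.95,-1,0,0,0]]' 1
python3 -m crank '[[0.97,-0.55,0,0,0,0],[0.97,-0.55,0,0,0,0],[0.97,-0.55,0,0,0,0],[0.97,-0.55,0,0,0,0],[0.97,-0.55,0,0,0,0],[0.97,-0.55,0,0,0,0],[0.97,-0.55,0,0,0,0],[0.97,-0.55,0,0,0,0],[0.97,-0.55,0,0,0,0],[0.97,-0.55,0,0,0,0]]'
python3 -m crank '[[0.97,-0.55,0,0,0,0],[0.97,-0.55,0,0,0,0],[0.97,-0.55,0,0,0,0],[0.97,-0.55,0,0,0,0],[0.97,-0.55,0,0,0,0],[0.97,-0.55,0,0,0,0],[0.97,-0.55,0,0,0,0],[0.97,-0.55,0,0,0,0]]'
python3 -m crank '[[0,0,0,0,0,-0.18],[0,0,0,0,0,-0.18],[0,0,0,0,0,-0.18],[0,0,0,0,0,-0.18],[0,0,0,0,0,-0.18],[0,0,0,0,0,-0.18],[0,0,0,0,0,-0.18],[0,0,0,0,0,-0.18],[0,0,0,0,0,-0.18],[0,0,0,0,0,-0.18]]'
cat > p1.py <<'E'
from g import *
b=frames(np.radians(10.4)); grip=np.array([.6713,-.0693,.1187]); z=b.apply([.5,0,-.866]); y=b.apply([.866,0,.5])
T=toolR(z,y); tcp=grip+.0187*z
plan(tcp-.1*z,T,'pre'); plan(tcp,T,'tcp'); print(status.get_obs()['joints'].round(2))
E
python3 p1.py
```

```text
clock: 0.7
tcp_pos: [0.2004, -0.524, 0.3516]
orientation: [-3.105, -0.471, 0.0]
contact_force: [-0.4, -0.3, -0.0]
grip_width: 0.0853
gripper_force: 0.0
clock: 1.7
tcp_pos: [0.3536, -0.3617, 0.3509]
orientation: [-3.106, -0.471, 0.001]
contact_force: [0.8, -0.3, 0.2]
grip_width: 0.0853
gripper_force: 0.0
clock: 2.5
tcp_pos: [0.4757, -0.2318, 0.3509]
orientation: [-3.106, -0.471, 0.001]
contact_force: [0.1, -0.8, 0.3]
grip_width: 0.0856
gripper_force: 0.0
clock: 3.5
tcp_pos: [0.4752, -0.2325, 0.3509]
orientation: [-2.049, -2.381, 0.0]
contact_force: [-0.7, 0.5, 0.6]
grip_width: 0.0854
gripper_force: 0.0
pre shift rows(20mm) [6.541 8.888 8.084] turn(45deg) [-0.668  0.01  -0.04 ] min rows turn 4.0
tcp shift rows(20mm) [ 6.619 11.39  12.412] turn(45deg) [-0.668  0.01  -0.04 ] min rows turn 4.0
[ 0.73  0.17 -0.45  1.72  0.08  1.27  0.41]
```

```bash
python3 -m crank '[[0.73,0.99,0.6,0,0,0],[0.73,0.99,0.6,0,0,0],[0.73,0.99,0.6,0,0,0],[0.73,0.99,0.6,0,0,0],[0.73,0.99,0.6,0,0,0],[0.73,0.99,0.6,0,0,0],[0.73,0.99,0.6,0,0,0],[0.73,0.99,0.6,0,0,0],[0.73,0.99,0.6,0,0,0]]'
python3 -m crank '[[0,0,0,-0.167,0,-0.01],[0,0,0,-0.167,0,-0.01],[0,0,0,-0.167,0,-0.01],[0,0,0,-0.167,0,-0.01],[0,0,0,0,0,0]]'
python3 p1.py; python3 - <<'E'
from g import *
f=grab('scene'); a=f['image'][190:310,225:345]; f=grab('top'); b=f['image'][150:270,270:390]
save('a1.png',np.hstack([cv2.resize(x,(400,400),interpolation=cv2.INTER_CUBIC) for x in(a,b)]))
E
```

```text
clock: 4.4
tcp_pos: [0.6333, -0.0765, 0.2423]
orientation: [-2.056, -2.374, 0.001]
contact_force: [0.9, -0.8, 0.4]
grip_width: 0.0856
gripper_force: 0.0
clock: 4.9
tcp_pos: [0.6277, -0.0785, 0.2395]
orientation: [1.768, 2.105, 0.551]
contact_force: [-0.0, -0.2, -0.9]
grip_width: 0.0855
gripper_force: 0.0
pre shift rows(20mm) [ 0.082 -1.082  2.283] turn(45deg) [-0.007  0.015 -0.006] min rows turn 1.0
tcp shift rows(20mm) [ 0.14  -1.056  7.283] turn(45deg) [-0.007  0.015 -0.006] min rows turn 1.0
[ 0.63  0.25 -0.62  2.01  0.09  0.41  0.16]
```

View pics/a1.png

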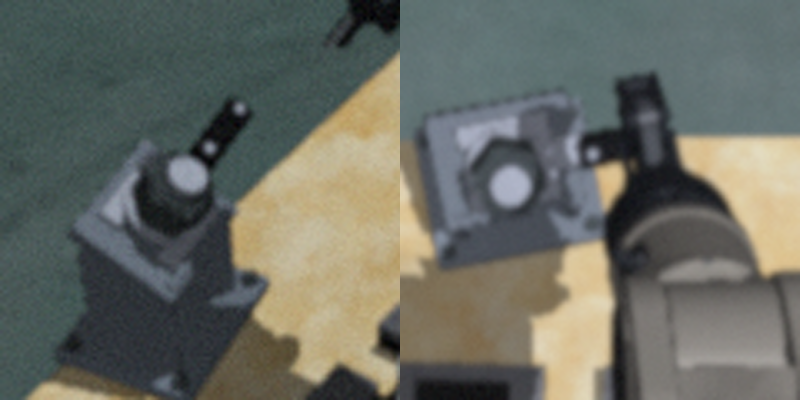

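The handle is clear and the gripper is above it, aligned (right half, about (640,110)); the fork is still under the nut. Going down onto the handle.

```bash
python3 -m crank '[[0.14,-0.53,0.5,0,0.015,0],[0,-0.53,0.8,0,0,0],[0,0,1,0,0,0],[0,0,1,0,0,0],[0,0,1,0,0,0],[0,0,1,0,0,0],[0,0,1,0,0,0],[0,0,0.5,0,0,0],[0,0,0.48,0,0,0],[0,0,0,0,0,0]]' 0.6 40; python3 p1.py; python3 -m crank '[[0,0,0,0,0,0],[0,0,0,0,0,0],[0,0,0,0,0,0],[0,0,0,0,0,0],[0,0,0,0,0,0],[0,0,0,0,0,0],[0,0,0,0,0,0]]' 0 40; python3 p1.py
```

```text
clock: 6.0
tcp_pos: [0.687, -0.0632, 0.1045]
orientation: [1.764, 2.115, 0.568]
contact_force: [0.2, 0.5, -0.4]
grip_width: 0.0511
gripper_force: 0.0
pre shift rows(20mm) [-0.146 -0.37  -5.091] turn(45deg) [-0.002 -0.004 -0.002] min rows turn 1.0
tcp shift rows(20mm) [-0.161 -0.362 -0.092] turn(45deg) [-0.002 -0.004 -0.002] min rows turn 1.0
[ 0.41  0.52 -0.44  2.    0.48  0.17 -0.2 ]
clock: 6.7
tcp_pos: [0.6854, -0.0646, 0.1062]
orientation: [1.765, 2.112, 0.567]
contact_force: [-4.4, -0.9, -0.5]
grip_width: 0.0224
gripper_force: 39.5
pre shift rows(20mm) [-0.1   -0.326 -4.974] turn(45deg) [-0.001 -0.001 -0.003] min rows turn 1.0
tcp shift rows(20mm) [-0.103 -0.322  0.026] turn(45deg) [-0.001 -0.001 -0.003] min rows turn 1.0
[ 0.41  0.51 -0.44  2.    0.48  0.17 -0.2 ]
```

```bash
python3 -m crank '[[-0.3,-0.1,-0.05,0,0,0],[-0.5,0,0,0,0,0],[0,0,0,0,0,0]]'; python3 p1.py
```

```text
clock: 7.0
tcp_pos: [0.6882, -0.0827, 0.1073]
orientation: [1.765, 2.107, 0.57]
contact_force: [0.2, -0.9, -0.6]
grip_width: 0.0221
gripper_force: 37.9
pre shift rows(20mm) [ 0.806 -0.317 -4.915] turn(45deg) [ 0.004  0.001 -0.007] min rows turn 1.0
tcp shift rows(20mm) [ 0.811 -0.334  0.085] turn(45deg) [ 0.004  0.001 -0.007] min rows turn 1.0
[ 0.47  0.52 -0.47  1.99  0.48  0.18 -0.16]
```

```bash
python3 -m crank '[[-0.6,0,0,0,0,0],[-0.6,0,0,0,0,0],[-0.6,0,0,0,0,0],[-0.6,0,0,0,0,0],[-0.6,0,0,0,0,0],[-0.6,0,0,0,0,0],[0,0,0,0,0,0]]'; python3 p1.py; python3 - <<'E'
from g import *
f=grab('scene'); a=f['image'][190:310,225:345]; f=grab('top'); b=f['image'][150:270,270:390]
save('a2.png',np.hstack([cv2.resize(x,(400,400),interpolation=cv2.INTER_CUBIC) for x in(a,b)]))
E
```

```text
clock: 7.7
tcp_pos: [0.7007, -0.1541, 0.1068]
orientation: [1.766, 2.106, 0.569]
contact_force: [-0.2, -0.7, -1.9]
grip_width: 0.0219
gripper_force: 37.6
pre shift rows(20mm) [ 4.426 -0.305 -4.926] turn(45deg) [ 0.004  0.002 -0.008] min rows turn 1.0
tcp shift rows(20mm) [ 4.434 -0.319  0.074] turn(45deg) [ 0.004  0.002 -0.008] min rows turn 1.0
[ 0.67  0.59 -0.6   1.91  0.47  0.25 -0.01]
```

View pics/a2.png

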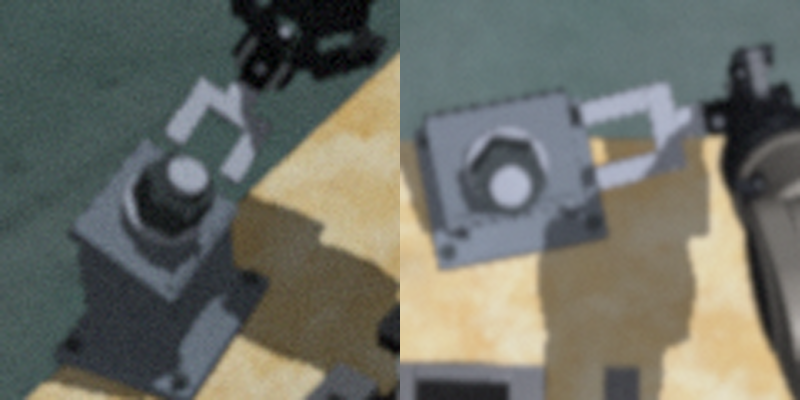

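Fork is clear of the nut; its prong tips are just at the seat's edge (right half, (590,120)). Pull further and lift.

```bash
python3 -m crank '[[-0.8,0,0,0,0,0],[-0.8,0,0,0,0,0],[-0.5,0,-0.7,0,0,0],[0,0,-1,0,0,0],[0,0,-1,0,0,0],[0,0,-1,0,0,0],[0,0,-1,0,0,0],[0,0,-1,0,0,0],[0,0,-1,0,0,0]]' - 60; cat > p2.py <<'E'
from g import *
b=frames(np.radians(-2.46)); z=np.array([0,0,-1.]); T=toolR(z,b.apply([1,0,0]))
tcp=np.array([.4784,-.0303,.0053])
plan(tcp+[0,0,.1],T,'hover'); plan(tcp,T,'tcp'); print(status.get_obs()['joints'].round(2))
E
python3 p2.py
```

```text
clock: 8.7
tcp_pos: [0.6411, -0.2034, 0.2231]
orientation: [1.762, 2.113, 0.569]
contact_force: [0.9, -0.4, -1.2]
grip_width: 0.0209
gripper_force: 60.2
hover shift rows(20mm) [ 9.968 -8.534  1.884] turn(45deg) [ 0.665 -0.077  0.278] min rows turn 4.0
tcp shift rows(20mm) [  9.959 -11.04    6.211] turn(45deg) [ 0.665 -0.077  0.278] min rows turn 4.0
[ 1.07  0.46 -0.93  1.9   0.29  0.48  0.24]
```

```bash
python3 -m crank '[[0,0,0,0.166,-0.019,0.07],[0,0,0,0.166,-0.019,0.07],[0,0,0,0.166,-0.019,0.07],[0,0,0,0.166,-0.019,0.07],[0,0,0,0,0,0]]' - 45;python3 p2.py
```

```text
clock: 9.2
tcp_pos: [0.6445, -0.2007, 0.2225]
orientation: [-2.266, -2.174, -0.005]
contact_force: [1.1, 0.7, -0.9]
grip_width: 0.0212
gripper_force: 59.9
hover shift rows(20mm) [ 8.152 -8.659  5.875] turn(45deg) [ 0.002 -0.004  0.002] min rows turn 1.0
tcp shift rows(20mm) [ 8.136 -8.665 10.875] turn(45deg) [ 0.002 -0.004  0.002] min rows turn 1.0
[ 0.67  0.57 -0.67  1.53  0.37  1.17 -0.12]
```

```bash
python3 -m crank '[[0.815,-0.866,0.3,0,0,0],[0.815,-0.866,0.3,0,0,0],[0.815,-0.866,0.5,0,0,0],[0.815,-0.866,0.5,0,0,0],[0.815,-0.866,0.5,0,0,0],[0.815,-0.866,0.5,0,0,0],[0.815,-0.866,0.8,0,0,0],[0.815,-0.866,0.8,0,0,0],[0.815,-0.866,0.8,0,0,0],[0.815,-0.866,0.8,0,0,0],[0,0,0,0,0,0]]';python3 p2.py; python3 - <<'E'
from g import *
f=grab('scene'); a=f['image'][250:370,275:435]; f=grab('top'); b=f['image'][220:340,235:395]
save('a3.png',np.hstack([cv2.resize(x,(400,300),interpolation=cv2.INTER_CUBIC) for x in(a,b)]))
E
```

```text
clock: 10.3
tcp_pos: [0.4713, -0.0315, 0.1046]
orientation: [-2.263, -2.174, -0.001]
contact_force: [-0.1, 0.0, -1.0]
grip_width: 0.0211
gripper_force: 60.1
hover shift rows(20mm) [ 0.075  0.354 -0.035] turn(45deg) [-0.003 -0.003  0.003] min rows turn 1.0
tcp shift rows(20mm) [0.061 0.364 4.965] turn(45deg) [-0.003 -0.003  0.003] min rows turn 1.0
[ 0.54  0.42 -0.73  2.1   0.4   0.76 -0.47]
```

View pics/a3.png

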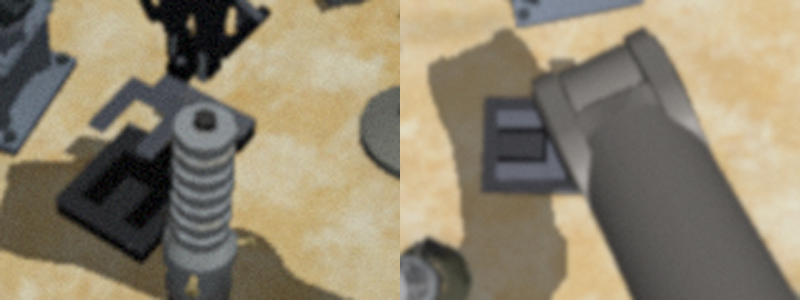

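Top view shows the prongs (light) over the cutout near (497–545, 110–185 in the crop), the hand hiding the rest. Measure the fork's offset in the hand from the prongs.

```bash
python3 - <<'E'
from g import *
f=dict(np.load('top.npz')); g=f['image'].astype(int); o=status.get_obs()
m=np.zeros((480,640),bool); sub=g[255:302,266:310]; print(sub[12,5:30].sum(-1).tolist(), sub[:,12].sum(-1).tolist())
w=(sub.sum(-1)>330)&(sub[...,2]>=sub[...,0]-5); m[255:302,266:310]=w
k,l,s,c=cv2.connectedComponentsWithStats(m.astype(np.uint8)); 
yd=np.array([.043,.999]); xd=np.array([.999,-.043]); gp=o['tcp_pos'][:2]
for i in range(1,k):
    if s[i,4]<30: continue
    vv,uu=np.nonzero(l==i); P=onplane(f,uu.astype(float),vv.astype(float),.1193)[:,:2]-gp
    X=P@xd*1e3; Y=P@yd*1e3; print(s[i],'x',np.percentile(X,[2,50,98]).round(1),'y',np.percentile(Y,[2,50,98]).round(1), 'z',np.median(cloud(f)[l==i][:,2]).round(3))
E
```

```text
[196, 207, 246, 297, 325, 329, 327, 322, 316, 329, 329, 324, 325, 327, 331, 329, 317, 326, 298, 254, 191, 181, 222, 260, 294] [337, 328, 322, 277, 246, 205, 204, 205, 222, 275, 305, 321, 322, 329, 309, 256, 177, 132, 159, 188, 196, 201, 196, 197, 197, 194, 184, 153, 127, 175, 260, 310, 323, 324, 325, 316, 280, 240, 209, 206, 197, 212, 244, 287, 307, 320, 313]
```

```bash
python3 - <<'E'
from g import *
f=dict(np.load('top.npz')); o=status.get_obs(); yd=np.array([.043,.999]); xd=np.array([.999,-.043])
P=onplane(f,np.array([273.3,278]),np.array([277.6,277.6]),.1193)[:,:2]; print(P.round(4),((P[0]-o['tcp_pos'][:2])@yd*1e3).round(1),((P[1]-o['tcp_pos'][:2])@xd*1e3).round(1))
# tray same method at rim z=.024: top0 picture cutout + depth
E
python3 - <<'E'
from h import *
g=cv2.imread('pics/top0.png')[...,::-1].astype(int).sum(-1)
print(g[278,262:345].tolist()); print(g[255:302,280].tolist()); print(g[268,265:315].tolist())
E
```

```text
[[0.4749 0.0781]
 [0.4747 0.0674]] 111.6 -4.7
[572, 584, 585, 535, 426, 359, 353, 351, 345, 350, 346, 334, 319, 324, 336, 346, 343, 339, 348, 346, 340, 348, 346, 353, 351, 352, 353, 352, 349, 317, 231, 140, 109, 91, 85, 84, 84, 95, 95, 106, 96, 94, 96, 96, 91, 95, 90, 90, 89, 96, 93, 103, 102, 100, 89, 97, 96, 102, 102, 99, 96, 97, 101, 103, 108, 105, 104, 102, 103, 96, 104, 84, 110, 200, 299, 351, 357, 360, 372, 417, 485, 517, 518]
[557, 555, 516, 431, 358, 336, 337, 320, 256, 164, 108, 98, 96, 98, 105, 97, 118, 182, 280, 330, 343, 346, 341, 348, 343, 343, 326, 276, 188, 118, 94, 94, 109, 99, 100, 110, 177, 273, 331, 349, 353, 383, 426, 482, 525, 530, 534]
[568, 519, 409, 331, 328, 339, 339, 343, 312, 224, 137, 104, 97, 101, 94, 98, 94, 99, 99, 90, 97, 104, 89, 89, 88, 86, 102, 89, 97, 97, 101, 97, 94, 91, 97, 92, 114, 211, 304, 346, 346, 348, 350, 345, 349, 355, 361, 381, 432, 497]
```

```bash
python3 p2.py; python3 - <<'E'
from g import *
f=dict(np.load('top.npz')); o=status.get_obs(); print(o['tcp_pos'].round(4)); yd=np.array([.043,.999]); xd=np.array([.999,-.043])
A=onplane(f,np.array([274.1,280,335.3]),np.array([277.4,277.4,278.]),.024)[:,:2]; print('cutout',A.round(4))
org=A[0]-.0325*yd; org2=np.array([.482,.0536]); print('origin from cutout',org.round(4),'x-off at u280 vs rect',((A[1]-org2)@xd*1e3).round(2),'handle end dist',((A[2]-A[0])@yd*1e3).round(1))
P=onplane(f,np.array([273.3,278]),np.array([277.6,277.6]),.1193)[:,:2]
print('fork needs (mm) y',(((org-P[0])@yd)*1e3+30).round(1),'x',((org2-P[1])@xd*1e3).round(1))
E
```

```text
hover shift rows(20mm) [0.173 0.157 0.057] turn(45deg) [ 0.003 -0.002 -0.001] min rows turn 1.0
tcp shift rows(20mm) [0.163 0.147 5.057] turn(45deg) [ 0.003 -0.002 -0.001] min rows turn 1.0
[ 0.55  0.42 -0.72  2.09  0.4   0.76 -0.47]
[ 0.4751 -0.0336  0.1064]
cutout [[ 0.4821  0.0849]
 [ 0.4819  0.0705]
 [ 0.4786 -0.0642]]
origin from cutout [0.4807 0.0524] x-off at u280 vs rect -0.84 handle end dist -149.2
fork needs (mm) y 4.6 x 7.9
```

```bash
cat > m.py <<'E'
from g import *
f=grab('top'); o=status.get_obs(); g=f['image'].astype(float).sum(-1); print(o['tcp_pos'].round(4))
def cross(a,lev,up,start):
    for i in range(start,len(a)-1):
        if (a[i]<lev<=a[i+1]) if up else (a[i]>=lev>a[i+1]): return i+(lev-a[i])/(a[i+1]-a[i])
for rr in (268,287): print('row',rr,g[rr-1:rr+2,266:290].mean(0).astype(int).tolist())
for cc in (279,283): print('col',cc,g[255:302,cc-1:cc+2].mean(1).astype(int).tolist())
E
python3 m.py
```

```text
[ 0.476  -0.0342  0.1068]
row 268 [332, 308, 257, 216, 198, 199, 198, 220, 274, 305, 310, 308, 309, 312, 310, 308, 309, 309, 314, 314, 310, 313, 313, 310]
row 287 [321, 285, 234, 202, 196, 201, 208, 243, 299, 323, 323, 328, 327, 327, 328, 326, 329, 327, 325, 326, 329, 329, 329, 328]
col 279 [333, 332, 319, 279, 235, 208, 198, 221, 274, 310, 320, 325, 325, 320, 285, 206, 124, 108, 153, 191, 197, 199, 199, 200, 201, 198, 190, 166, 181, 256, 307, 323, 328, 332, 328, 304, 247, 200, 195, 198, 203, 212, 246, 287, 308, 315, 317]
col 283 [327, 323, 311, 273, 227, 201, 199, 222, 270, 311, 320, 326, 326, 320, 285, 213, 124, 109, 157, 188, 196, 196, 198, 201, 202, 196, 194, 167, 183, 256, 307, 323, 326, 332, 327, 303, 243, 197, 195, 198, 204, 221, 246, 279, 300, 307, 308]
```

```bash
python3 -m crank '[[0.25,0.1,0,0,0,0.045],[0,0,0.8,0,0,0],[0,0,0.8,0,0,0],[0,0,0.8,0,0,0],[0,0,0.8,0,0,0],[0,0,0.6,0,0,0],[0,0,0,0,0,0],[0,0,0,0,0,0],[0,0,0,0,0,0],[0,0,0,0,0,0]]'; python3 p2.py; python3 m.py
```

```text
clock: 11.45
tcp_pos: [0.4786, -0.029, 0.0311]
orientation: [2.31, 2.129, 0.004]
contact_force: [-0.2, -0.4, -1.4]
grip_width: 0.0211
gripper_force: 59.9
hover shift rows(20mm) [-6.000e-02  1.000e-03 -3.709e+00] turn(45deg) [ 0.002 -0.002 -0.049] min rows turn 1.0
tcp shift rows(20mm) [-0.068 -0.009  1.291] turn(45deg) [ 0.002 -0.002 -0.049] min rows turn 1.0
[ 0.44  0.54 -0.62  2.13  0.54  0.62 -0.64]
[ 0.4785 -0.029   0.031 ]
row 268 [334, 311, 259, 214, 203, 205, 200, 189, 181, 218, 271, 287, 294, 295, 295, 296, 295, 303, 302, 298, 303, 302, 287, 247]
row 287 [351, 289, 235, 206, 201, 200, 199, 212, 254, 302, 320, 326, 322, 325, 326, 324, 324, 329, 329, 326, 329, 328, 329, 330]
col 279 [340, 335, 320, 283, 235, 211, 203, 227, 279, 314, 326, 329, 330, 310, 243, 156, 89, 107, 159, 188, 203, 196, 199, 204, 206, 204, 200, 220, 278, 318, 330, 329, 331, 313, 249, 158, 121, 159, 192, 201, 205, 216, 248, 289, 313, 319, 318]
col 283 [326, 327, 317, 274, 233, 207, 199, 231, 278, 315, 323, 327, 329, 317, 254, 170, 92, 109, 160, 190, 200, 200, 202, 201, 201, 203, 202, 219, 271, 316, 331, 331, 333, 318, 257, 169, 128, 160, 196, 201, 210, 223, 250, 285, 308, 311, 310]
```

```bash
python3 - <<'E'
from g import *
f=dict(np.load('top.npz')); yd=np.array([.043,.999]); xd=np.array([.999,-.043])
P=onplane(f,np.array([275.4,274.1,279,283]),np.array([268,287,275.95,276.]),.0457)[:,:2]
d=P[0]-P[1]; print('tip yaw',np.degrees(np.arctan2(d[1],d[0])))
org=np.array([.4816,.0528]); print('needs y',((org-(P[0]+P[1])/2)@yd*1e3+30).round(1),'x',((org-P[2])@xd*1e3).round(1),((org-P[3])@xd*1e3).round(1))
E
```

```text
tip yaw -3.9745580064732584
needs y 1.5 x -1.5 -1.6
```

```bash
python3 -m crank '[[0.05,0,0,0,0,-0.02],[0,0,0.25,0,0,0],[0,0,0.25,0,0,0],[0,0,0.2,0,0,0],[0,0,0.2,0,0,0],[0,0,0.15,0,0,0],[0,0,0,0,0,0],[0,0,0,0,0,0],[0,0,0,0,0,0]]'; python3 p2.py
```

```text
clock: 12.4
tcp_pos: [0.4782, -0.0279, 0.0095]
orientation: [-2.292, -2.147, -0.003]
contact_force: [-1.2, 0.1, -0.7]
grip_width: 0.0209
gripper_force: 59.9
hover shift rows(20mm) [-0.112  0.021 -4.789] turn(45deg) [ 0.001 -0.002 -0.028] min rows turn 1.0
tcp shift rows(20mm) [-0.12   0.017  0.211] turn(45deg) [ 0.001 -0.002 -0.028] min rows turn 1.0
[ 0.41  0.58 -0.59  2.14  0.58  0.58 -0.67]
```

```bash
python3 -m crank '[[0,0,0.1,0,0,0],[0,0,0.1,0,0,0],[0,0,0,0,0,0],[0,0,0,0,0,0],[0,0,0,0,0,0]]'; python3 p2.py
```

```text
clock: 12.9
tcp_pos: [0.4783, -0.0279, 0.0056]
orientation: [-2.292, -2.147, -0.003]
contact_force: [-0.8, 0.7, 3.5]
grip_width: 0.0212
gripper_force: 60.4
hover shift rows(20mm) [-0.111  0.018 -4.988] turn(45deg) [ 0.001 -0.002 -0.029] min rows turn 1.0
tcp shift rows(20mm) [-0.118  0.014  0.012] turn(45deg) [ 0.001 -0.002 -0.029] min rows turn 1.0
[ 0.4   0.59 -0.58  2.14  0.59  0.57 -0.67]
```

```bash
python3 -m crank '[[0,0,0,0,0,0],[0,0,0,0,0,0],[0,0,0,0,0,0],[0,0,-0.2,0,0,0],[0,0,-0.5,0,0,0],[0,0,-1,0,0,0],[0,0,-1,0,0,0],[0,0,-1,0,0,0],[0,0,-1,0,0,0],[0,0,-1,0,0,0],[0,0,-1,0,0,0]]' 0.55; python3 -m crank '[[0,0,-1,0,0,0],[0,0,-1,0,0,0],[-0.5,0.5,-1,0,0,0],[-1,1,-1,0,0,0],[-1,1,-1,0,0,0],[-1,1,0,0,0,0],[-1,1,0,0,0,0],[-1,1,0,0,0,0],[-1,1,0,0,0,0]]' 1; python3 - <<'E'
from g import *
f=grab('scene'); a=f['image'][190:370,225:385]; f=grab('top'); b=f['image'][160:340,235:395]
save('a4.png',np.hstack([cv2.resize(x,(400,450),interpolation=cv2.INTER_CUBIC) for x in(a,b)]))
E
```

```text
clock: 14.0
tcp_pos: [0.4779, -0.028, 0.141]
orientation: [-2.292, -2.148, -0.003]
contact_force: [-0.5, 0.8, 0.6]
grip_width: 0.047
gripper_force: 0.0
clock: 14.9
tcp_pos: [0.5996, -0.1672, 0.2402]
orientation: [-2.292, -2.148, -0.003]
contact_force: [0.3, -0.1, -0.7]
grip_width: 0.0849
gripper_force: 0.0
```

View pics/a4.png

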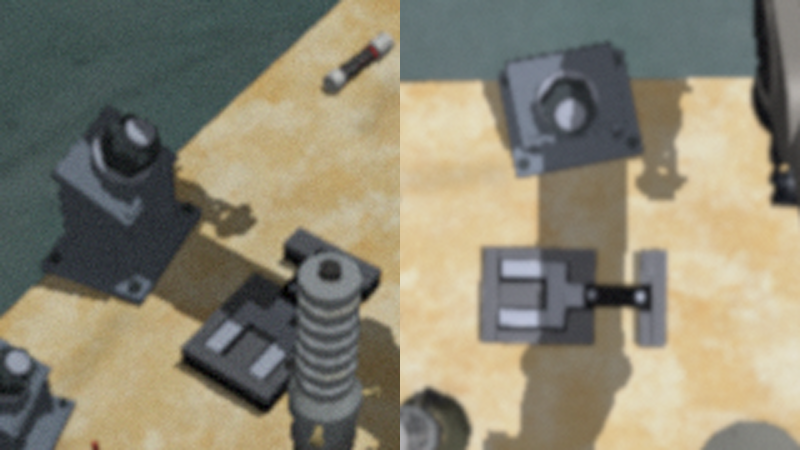

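The fork sits inside the cutout (prongs at (525,270)/(525,318), handle in its slot); the nut is clear and up. Check the fork's heights, and the nut's hexagon phase from the first pictures.

```bash
cat > hex.py <<'E'
from g import *
import sys
b=frames(np.radians(10.4)); ax=b.apply([-.5,0,.866]); ex=b.apply([.866,0,.5]); ey=b.apply([0,1,0])
f=dict(np.load('top.npz')); C=cloud(f)
for nm,q in {'prongs':[(285,267),(285,287)],'handle':[(320,278),(324,279)],'floor?':[]}.items():
    print(nm,[np.median(C[v-1:v+2,u-1:u+2,2]).round(4) for u,v in q], [C[v,u,:2].round(3) for u,v in q])
for n in('top','scene'):
    f=dict(np.load(n+'.npz')); im=cv2.imread('pics/%s0.png'%n)[...,::-1].astype(float).sum(-1)
    W=np.linalg.inv(f['world_to_cam'])
    end=np.array([.6327,.0085,.1594]) if n=='top' else np.array([.631,.0093,.1594])
    c=end-.013*ax
    print(n,'view dir in nut axes',[round(float((W[:3,3]-c)@k/np.linalg.norm(W[:3,3]-c)),2) for k in(ex,ey,ax)])
    th=np.radians(np.arange(0,360,10)); out=[]
    rr=np.arange(14,36,.5)*1e-3
    for t in th:
        P=c+rr[:,None]*(np.cos(t)*ex+np.sin(t)*ey); uv=proj(f,P).astype(np.float32)
        s=cv2.remap(im.astype(np.float32),uv[:,:1],uv[:,1:],cv2.INTER_LINEAR).ravel()
        k=np.argmax(np.gradient(np.where(rr>.019,s,0))[11:])+11; out.append((int(np.degrees(t)),rr[k]*1e3))
    print(out)
E
python3 hex.py
```

```text
prongs [np.float64(0.0218), np.float64(0.0202)] [array([0.507, 0.058]), array([0.459, 0.059])]
handle [np.float64(0.0351), np.float64(0.0323)] [array([ 0.478, -0.027]), array([ 0.476, -0.037])]
floor? [] []
top view dir in nut axes [0.32, -0.0, 0.95]
[(0, np.float64(19.5)), (10, np.float64(19.5)), (20, np.float64(19.5)), (29, np.float64(19.5)), (40, np.float64(19.5)), (50, np.float64(19.5)), (59, np.float64(19.5)), (70, np.float64(19.5)), (80, np.float64(19.5)), (90, np.float64(19.5)), (100, np.float64(19.5)), (110, np.float64(19.5)), (119, np.float64(19.5)), (130, np.float64(19.5)), (140, np.float64(19.5)), (150, np.float64(19.5)), (160, np.float64(19.5)), (170, np.float64(19.5)), (180, np.float64(19.5)), (190, np.float64(19.5)), (200, np.float64(19.5)), (210, np.float64(19.5)), (220, np.float64(19.5)), (230, np.float64(19.5)), (239, np.float64(19.5)), (250, np.float64(19.5)), (260, np.float64(19.5)), (270, np.float64(19.5)), (280, np.float64(19.5)), (290, np.float64(19.5)), (300, np.float64(19.5)), (310, np.float64(19.5)), (320, np.float64(19.5)), (330, np.float64(19.5)), (340, np.
[... 277 characters left out ...]
), (80, np.float64(19.5)), (90, np.float64(19.5)), (100, np.float64(19.5)), (110, np.float64(19.5)), (119, np.float64(19.5)), (130, np.float64(19.5)), (140, np.float64(19.5)), (150, np.float64(19.5)), (160, np.float64(19.5)), (170, np.float64(19.5)), (180, np.float64(19.5)), (190, np.float64(19.5)), (200, np.float64(19.5)), (210, np.float64(19.5)), (220, np.float64(19.5)), (230, np.float64(19.5)), (239, np.float64(19.5)), (250, np.float64(19.5)), (260, np.float64(19.5)), (270, np.float64(19.5)), (280, np.float64(19.5)), (290, np.float64(19.5)), (300, np.float64(19.5)), (310, np.float64(19.5)), (320, np.float64(19.5)), (330, np.float64(19.5)), (340, np.float64(19.5)), (350, np.float64(19.5))]
```

```bash
python3 - <<'E'
from g import *
b=frames(np.radians(10.4)); ax=b.apply([-.5,0,.866]); ex=b.apply([.866,0,.5]); ey=b.apply([0,1,0]); T=[]
for n in('top','scene'):
    f=dict(np.load(n+'.npz')); im=cv2.imread('pics/%s0.png'%n)
    end=np.array([.6327,.0085,.1594]) if n=='top' else np.array([.631,.0093,.1594])
    c=end-.013*ax; v,u=np.mgrid[0:400,0:400]; a=(200-v)*2e-4; e=(200-u)*2e-4   # up = ex, left = ey, 5px/mm
    P=c+a[...,None]*ex+e[...,None]*ey; uv=proj(f,P.reshape(-1,3)).astype(np.float32).reshape(400,400,2)
    w=cv2.remap(im,uv[...,0],uv[...,1],cv2.INTER_CUBIC); w=cv2.convertScaleAbs(w,alpha=1.7)
    cv2.circle(w,(200,200),115,(0,0,255),1); cv2.circle(w,(200,200),132,(0,255,0),1); T.append(w)
cv2.imwrite('pics/rect.png',np.hstack(T))
E
```

```text
(no output)
```

View pics/rect.png

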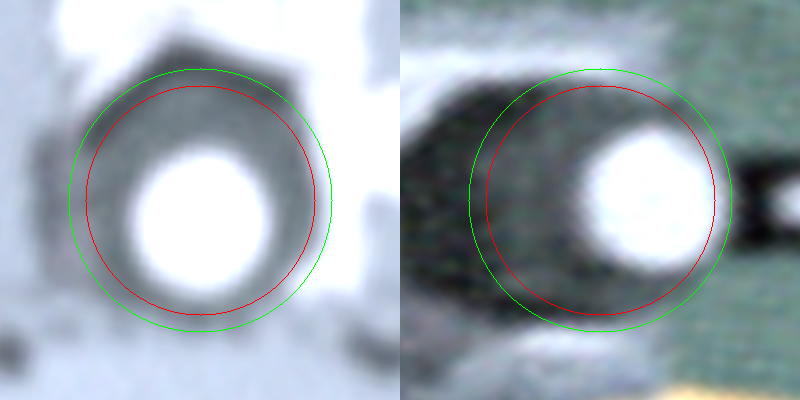

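Rectified left view: hexagon corners (bottom edge) at about (175,40), (293,75), (80,130), i.e. after parallax corners at ~104° in the image, so flat normals at about 44° from the up-slope direction. Approach the nut so.

```bash
cat > p3.py <<'E'
from g import *
import sys
phi=np.radians(float(sys.argv[1])); h=float(sys.argv[2])/1e3
b=frames(np.radians(10.4)); ax=b.apply([-.5,0,.866]); ex=b.apply([.866,0,.5]); ey=b.apply([0,1,0]); seat=np.array([.6625,.0143,.110])
T=toolR(-ax,np.cos(phi)*ex+np.sin(phi)*ey); tcp=seat+h*ax
plan(tcp+.09*ax,T,'pre'); plan(tcp,T,'tcp')
o=status.get_obs(); Rc=R.from_rotvec(o['orientation']).as_matrix(); d=o['tcp_pos']-seat
print('tcp in nut axes mm',[round(float(d@k)*1e3,1) for k in(ex,ey,ax)],'phi',np.degrees(np.arctan2(Rc[:,1]@ey,Rc[:,1]@ex)).round(1),'tilt err',np.degrees(np.arccos(min(1,-Rc[:,2]@ax))).round(2),o['joints'].round(2), 'F',o['contact_force'].round(1),'gw',o['grip_width'].round(4),o['gripper_force'].round(1))
E
python3 p3.py 44 19
```

```text
pre shift rows(20mm) [ 8.74  -0.186  1.762] turn(45deg) [-0.671 -0.178 -1.267] min rows turn 8.0
tcp shift rows(20mm) [9.295 1.988 5.662] turn(45deg) [-0.671 -0.178 -1.267] min rows turn 8.0Traceback (most recent call last):
  File "p3.py", line 8, in <module>
    print('tcp in nut axes mm',[round(float(d@k)*1e3,1) for k in(ex,ey,ax)],'phi',np.degrees(np.arctan2(Rc[:,1]@ey,Rc[:,1]@ex)).round(1),'tilt err',np.degrees(np.arccos(min(1,-Rc[:,2]@ax))).round(2),o['joints'].round(2), 'F',o['contact_force'].round(1),'gw',o['grip_width'].round(4),o['gripper_force'].round(1))
                                                                                                                                                                                                                                                                  ^^^^^^^^^^^^^^^^^^^^^
AttributeError: 'float' object has no attribute 'round'
```

```bash
sed -i "s/o\['grip_width'\].round(4),o\['gripper_force'\].round(1)/o['grip_width'],o['gripper_force']/" p3.py; python3 -m crank '[[0,0,0,-0.084,-0.022,-0.158],[0,0,0,-0.084,-0.022,-0.158],[0,0,0,-0.084,-0.022,-0.158],[0,0,0,-0.084,-0.022,-0.158],[0,0,0,-0.084,-0.022,-0.158],[0,0,0,-0.084,-0.022,-0.158],[0,0,0,-0.084,-0.022,-0.158],[0,0,0,-0.084,-0.022,-0.158],[0,0,0,0,0,0]]' 1; python3 p3.py 44 19
```

```text
clock: 15.9
tcp_pos: [0.5965, -0.1682, 0.2379]
orientation: [0.816, 2.536, 0.34]
contact_force: [0.1, -0.1, -0.8]
grip_width: 0.0853
gripper_force: 0.0
pre shift rows(20mm) [5.308 6.559 2.559] turn(45deg) [ 0.001 -0.006 -0.002] min rows turn 1.0
tcp shift rows(20mm) [5.288 6.556 7.059] turn(45deg) [ 0.001 -0.006 -0.002] min rows turn 1.0
tcp in nut axes mm [-20.8, -167.6, 159.6] phi 43.9 tilt err 0.46 [ 1.22  0.4  -1.12  2.    0.34  0.49  0.91] F [ 0.1 -0.1 -0.8] gw 0.0853477513387636 0.0
```

```bash
python3 -m crank '[[0.76,0.94,0,0,0,0],[0.76,0.94,0,0,0,0],[0.76,0.94,0,0,0,0],[0.76,0.94,0.3,0,0,0],[0.76,0.94,0.5,0,0,0],[0.76,0.94,0.7,0,0,0],[0.74,0.92,0.7,0,0,0],[0,0,0,0,0,0],[0,0,0,0,0,0],[0,0,0,0,0,0]]' 1; python3 p3.py 44 19
```

```text
clock: 16.9
tcp_pos: [0.608, 0.0049, 0.2126]
orientation: [0.814, 2.534, 0.34]
contact_force: [0.1, 0.1, 0.3]
grip_width: 0.0851
gripper_force: 0.0
pre shift rows(20mm) [ 0.095 -0.145  0.378] turn(45deg) [ 0.002 -0.002 -0.001] min rows turn 1.0
tcp shift rows(20mm) [ 0.086 -0.153  4.877] turn(45deg) [ 0.002 -0.002 -0.001] min rows turn 1.0
tcp in nut axes mm [3.4, 0.6, 116.5] phi 43.9 tilt err 0.41 [ 0.68  0.29 -0.87  2.1   0.54  0.37  0.38] F [0.1 0.1 0.3] gw 0.08508840942718725 0.0
```

```bash
python3 -m crank '[[0.09,-0.15,0.3,0,0,0],[0,0,0.6,0,0,0],[0,0,0.7,0,0,0],[0,0,0.7,0,0,0],[0,0,0.7,0,0,0],[0,0,0.7,0,0,0],[0,0,0,0,0,0],[0,0,0,0,0,0]]'; python3 p3.py 44 19
```

```text
clock: 17.7
tcp_pos: [0.6411, 0.0102, 0.146]
orientation: [0.814, 2.535, 0.341]
contact_force: [-0.3, -0.2, 0.5]
grip_width: 0.0853
gripper_force: 0.0
pre shift rows(20mm) [-0.013  0.042 -3.349] turn(45deg) [ 0.002 -0.004 -0.001] min rows turn 1.0
tcp shift rows(20mm) [-0.027  0.035  1.151] turn(45deg) [ 0.002 -0.004 -0.001] min rows turn 1.0
tcp in nut axes mm [-0.9, -0.2, 42.0] phi 43.9 tilt err 0.43 [ 0.42  0.41 -0.61  2.09  0.79  0.25  0.14] F [-0.3 -0.2  0.5] gw 0.08531490248125469 0.0
```

```bash
python3 -m crank '[[0,0,0.5,0,0,0],[0,0,0.4,0,0,0],[0,0,0.25,0,0,0],[0,0,0,0,0,0],[0,0,0,0,0,0]]'; python3 p3.py 44 19;  python3 -m crank '[[0,0,0,0,0,0],[0,0,0,0,0,0],[0,0,0,0,0,0],[0,0,0,0,0,0],[0,0,0,0,0,0],[0,0,0,0,0,0],[0,0,0,0,0,0]]' 0 30; python3 p3.py 44 19
```

```text
clock: 18.2
tcp_pos: [0.6527, 0.0133, 0.1264]
orientation: [0.811, 2.535, 0.341]
contact_force: [-0.1, -0.6, 0.4]
grip_width: 0.0852
gripper_force: 0.0
pre shift rows(20mm) [-2.700e-02 -4.000e-03 -4.492e+00] turn(45deg) [ 0.003 -0.004  0.001] min rows turn 1.0
tcp shift rows(20mm) [-0.04  -0.016  0.007] turn(45deg) [ 0.003 -0.004  0.001] min rows turn 1.0
tcp in nut axes mm [-0.3, 0.8, 19.2] phi 44.0 tilt err 0.44 [ 0.35  0.44 -0.53  2.08  0.87  0.22  0.06] F [-0.1 -0.6  0.4] gw 0.08519495689985543 0.0
clock: 18.9
tcp_pos: [0.6514, 0.0112, 0.1258]
orientation: [0.815, 2.535, 0.337]
contact_force: [-7.0, -3.7, 6.0]
grip_width: 0.046
gripper_force: 31.1
pre shift rows(20mm) [-0.019  0.103 -4.478] turn(45deg) [-0.002 -0.003 -0.001] min rows turn 1.0
tcp shift rows(20mm) [-0.03   0.11   0.022] turn(45deg) [-0.002 -0.003 -0.001] min rows turn 1.0
tcp in nut axes mm [-2.0, -1.1, 19.4] phi 43.9 tilt err 0.41 [ 0.35  0.44 -0.53  2.08  0.87  0.22  0.06] F [-7.  -3.7  6. ] gw 0.04604581165105967 31.141347821425143
```

```bash
python3 -m crank '[[0,-0.1,-0.03,0,0,0],[0,0,0,0,0,0],[0,0,0,0,0,0]]' 0 50; python3 p3.py 44 19; python3 -m crank '[[0,0,0.022,0,0,0.15],[0,0,0.022,0,0,0.15],[0,0,0.022,0,0,0.15],[0,0,0.022,0,0,0.15],[0,0,0,0,0,0],[0,0,0,0,0,0]]'; python3 p3.py 17 17.2
```

```text
clock: 19.2
tcp_pos: [0.6513, 0.0111, 0.1261]
orientation: [0.812, 2.535, 0.34]
contact_force: [-2.8, -1.3, 2.1]
grip_width: 0.0451
gripper_force: 52.0
pre shift rows(20mm) [-0.017  0.118 -4.464] turn(45deg) [ 0.002 -0.003  0.   ] min rows turn 1.0
tcp shift rows(20mm) [-0.029  0.11   0.036] turn(45deg) [ 0.002 -0.003  0.   ] min rows turn 1.0
tcp in nut axes mm [-2.0, -1.1, 19.7] phi 44.0 tilt err 0.42 [ 0.35  0.44 -0.53  2.08  0.87  0.22  0.06] F [-2.8 -1.3  2.1] gw 0.04511614488268787 52.04343242570758
clock: 19.8
tcp_pos: [0.6518, 0.011, 0.1243]
orientation: [1.405, 2.32, 0.484]
contact_force: [-4.2, -3.1, 2.6]
grip_width: 0.0451
gripper_force: 52.3
pre shift rows(20mm) [ 0.041  0.137 -4.465] turn(45deg) [-0.001 -0.004  0.004] min rows turn 1.0
tcp shift rows(20mm) [0.028 0.139 0.035] turn(45deg) [-0.001 -0.004  0.004] min rows turn 1.0
tcp in nut axes mm [-2.5, -1.4, 17.9] phi 17.2 tilt err 0.42 [ 0.29  0.43 -0.45  2.09  0.77  0.19 -0.32] F [-4.2 -3.1  2.6] gw 0.04513576543330227 52.34696782194078
```

```bash
python3 -m crank '[[0,-0.04,0.022,0,0,0.15],[0,0,0.022,0,0,0.15],[0,0,0.022,0,0,0.15],[0,0,0.022,0,0,0.15],[0,0,0,0,0,0]]'; python3 p3.py -10 15.4; python3 -m crank '[[0,0,0.022,0,0,0.15],[0,0,0.022,0,0,0.15],[0,0,0.022,0,0,0.15],[0,0,0.022,0,0,0.15],[0,0,0,0,0,0]]'; python3 p3.py -37 13.6
```

```text
clock: 20.3
tcp_pos: [0.6522, 0.0111, 0.1224]
orientation: [1.957, 1.976, 0.613]
contact_force: [-4.2, -3.6, 2.6]
grip_width: 0.0452
gripper_force: 52.4
pre shift rows(20mm) [ 0.105  0.131 -4.465] turn(45deg) [-0.002 -0.004  0.002] min rows turn 1.0
tcp shift rows(20mm) [0.091 0.138 0.034] turn(45deg) [-0.002 -0.004  0.002] min rows turn 1.0
tcp in nut axes mm [-3.0, -1.3, 16.1] phi -9.9 tilt err 0.43 [ 0.26  0.43 -0.42  2.09  0.74  0.18 -0.77] F [-4.2 -3.6  2.6] gw 0.045151996553196315 52.38415581174195
clock: 20.8
tcp_pos: [0.6528, 0.0114, 0.1207]
orientation: [2.438, 1.511, 0.715]
contact_force: [-5.6, -2.8, 2.4]
grip_width: 0.0453
gripper_force: 52.5
pre shift rows(20mm) [ 0.154  0.09  -4.466] turn(45deg) [-0.004 -0.002  0.003] min rows turn 1.0
tcp shift rows(20mm) [0.145 0.105 0.034] turn(45deg) [-0.004 -0.002  0.003] min rows turn 1.0
tcp in nut axes mm [-3.4, -1.1, 14.3] phi -36.9 tilt err 0.44 [ 0.26  0.43 -0.42  2.09  0.74  0.17 -1.24] F [-5.6 -2.8  2.4] gw 0.045326861188297506 52.501546712592244
```

```bash
cat >> p3.py <<'E'
print('axial moment',round(float(o['moment']@ax),2),'axial F',round(float(o['contact_force']@ax),1))
E
python3 -m crank '[[0,0,0.022,0,0,0.15],[0,0,0.022,0,0,0.15],[0,0,0.022,0,0,0.15],[0,0,0.022,0,0,0.15],[0,0,0,0,0,0]]'; python3 p3.py -64 11.8; python3 -m crank '[[0,0,0.022,0,0,0.15],[0,0,0.022,0,0,0.15],[0,0,0.022,0,0,0.15],[0,0,0,0,0,0]]'; python3 p3.py -84.2 10.5
```

```text
clock: 21.3
tcp_pos: [0.6533, 0.0119, 0.119]
orientation: [2.822, 0.934, 0.787]
contact_force: [-5.7, -2.2, 1.6]
grip_width: 0.0452
gripper_force: 52.5
pre shift rows(20mm) [ 0.183  0.031 -4.465] turn(45deg) [-0.006  0.     0.003] min rows turn 1.0
tcp shift rows(20mm) [0.183 0.05  0.034] turn(45deg) [-0.006  0.     0.003] min rows turn 1.0
tcp in nut axes mm [-3.7, -0.7, 12.5] phi -63.8 tilt err 0.45 [ 0.26  0.44 -0.42  2.09  0.76  0.17 -1.73] F [-5.7 -2.2  1.6] gw 0.04518465344286596 52.541861878708005
axial moment -0.09 axial F 4.4
clock: 21.7
tcp_pos: [0.6538, 0.0123, 0.1177]
orientation: [-2.981, -0.429, -0.803]
contact_force: [-5.9, -0.8, 2.5]
grip_width: 0.045
gripper_force: 52.5
pre shift rows(20mm) [ 0.186 -0.019 -4.468] turn(45deg) [-0.006  0.002  0.003] min rows turn 1.0
tcp shift rows(20mm) [0.193 0.001 0.031] turn(45deg) [-0.006  0.002  0.003] min rows turn 1.0
tcp in nut axes mm [-3.8, -0.4, 11.1] phi -84.1 tilt err 0.47 [ 0.26  0.44 -0.42  2.09  0.77  0.17 -2.09] F [-5.9 -0.8  2.5] gw 0.0450396836383961 52.543242406100035
axial moment -0.2 axial F 5.1
```

```bash
python3 -m crank '[[0,0,0.015,0,0,0.1],[0,0,0.015,0,0,0.1],[0,0,0,0,0,0]]' 0 60; python3 p3.py -93 10.5|tail -2; python3 -m crank '[[0,0,0.015,0,0,0.1],[0,0,0.015,0,0,0.1],[0,0,0,0,0,0]]'; python3 p3.py -102 10|tail -2
```

```text
clock: 22.0
tcp_pos: [0.6541, 0.0126, 0.1173]
orientation: [-2.968, -0.194, -0.788]
contact_force: [-6.7, -1.2, 2.5]
grip_width: 0.0455
gripper_force: 60.8
tcp in nut axes mm [-3.8, -0.2, 10.6] phi -93.0 tilt err 0.47 [ 0.26  0.44 -0.42  2.09  0.78  0.17 -2.26] F [-6.7 -1.2  2.5] gw 0.04545797967676616 60.79859543591738
axial moment -0.08 axial F 5.6
clock: 22.3
tcp_pos: [0.6544, 0.0128, 0.1168]
orientation: [-2.938, 0.039, -0.768]
contact_force: [-6.6, -1.8, 1.8]
grip_width: 0.0452
gripper_force: 60.8
tcp in nut axes mm [-3.8, -0.0, 10.0] phi -102.0 tilt err 0.48 [ 0.26  0.44 -0.42  2.09  0.78  0.17 -2.42] F [-6.6 -1.8  1.8] gw 0.04522201778210883 60.802655601873994
axial moment -0.09 axial F 5.0
```

Turned 146° so far (2.55 rad), no stop yet.

```bash
python3 -m crank '[[0,0,0.015,0,0,0.1],[0,0,0,0,0,0]]'; python3 p3.py -106.5 10|tail -2; python3 -m crank '[[0,0,0.015,0,0,0.1],[0,0,0,0,0,0]]'; python3 p3.py -111 10|tail -2;python3 -m crank '[[0,0,0.015,0,0,0.1],[0,0,0,0,0,0]]'; python3 p3.py -115.5 10|tail -2
```

```text
clock: 22.5
tcp_pos: [0.6545, 0.0129, 0.1166]
orientation: [-2.918, 0.149, -0.757]
contact_force: [-7.4, -1.2, 3.6]
grip_width: 0.0449
gripper_force: 59.1
tcp in nut axes mm [-3.8, 0.0, 9.8] phi -106.3 tilt err 0.47 [ 0.26  0.44 -0.42  2.09  0.79  0.17 -2.5 ] F [-7.4 -1.2  3.6] gw 0.0449270970761018 59.0675625577569
axial moment 0.78 axial F 6.9
clock: 22.7
tcp_pos: [0.6552, 0.0128, 0.1169]
orientation: [-2.894, 0.257, -0.748]
contact_force: [-7.6, -3.8, 4.8]
grip_width: 0.0448
gripper_force: 60.0
tcp in nut axes mm [-3.0, -0.2, 9.7] phi -110.6 tilt err 0.44 [ 0.26  0.44 -0.42  2.09  0.79  0.17 -2.58] F [-7.6 -3.8  4.8] gw 0.04480132962572307 60.01203417778015
axial moment 1.88 axial F 8.3
clock: 22.9
tcp_pos: [0.6558, 0.0127, 0.1172]
orientation: [-2.866, 0.363, -0.737]
contact_force: [-6.5, -4.0, 6.7]
grip_width: 0.0451
gripper_force: 68.3
tcp in nut axes mm [-2.4, -0.4, 9.7] phi -114.9 tilt err 0.43 [ 0.26  0.44 -0.42  2.09  0.8   0.17 -2.66] F [-6.5 -4.   6.7] gw 0.045116949613361206 68.31732273101807
axial moment 2.92 axial F 9.4
```

The moment climbs from 0 to 2.9 N m while the nut stops sinking: hard down. Release and back off.

```bash
python3 -m crank '[[0,0,0,0,0,-0.1],[0,0,0,0,0,-0.05],[0,0,0,0,0,0],[0,0,0,0,0,0],[0,0,0,0,0,0],[0,0,0,0,0,0],[0,0,-0.5,0,0,0],[0,0,-1,0,0,0],[0,0,-1,0,0,0],[0,0,-1,0,0,0],[0,0,-1,0,0,0],[0,0,-1,0,0,0]]' 1;  python3 -m crank '[[0,0,-1,0,0,0],[0,0,-1,0,0,0],[0,0,-1,0,0,0],[0,0,-1,0,0,0],[0,0,-1,0,0,0],[0,0,0,0,0,0],[0,0,0,0,0,0]]'; python3 p3.py 0 10|tail -2; python3 - <<'E'
from g import *
f=grab('scene'); a=f['image'][190:390,225:445]; f=grab('top'); b=f['image'][160:310,180:345]
save('a5.png',np.hstack([cv2.resize(x,(400,400),interpolation=cv2.INTER_CUBIC) for x in(a,b)]))
C=cloud(f); print([np.median(C[v-1:v+2,u-1:u+2,2]).round(4) for u,v in[(285,267),(285,287),(320,278)]])
E
```

```text
clock: 24.1
tcp_pos: [0.6014, 0.002, 0.2125]
orientation: [-2.903, 0.216, -0.753]
contact_force: [0.4, -0.1, -0.1]
grip_width: 0.0856
gripper_force: 0.0
clock: 24.8
tcp_pos: [0.5529, -0.0085, 0.2985]
orientation: [-2.904, 0.218, -0.754]
contact_force: [-0.5, 0.4, -0.2]
grip_width: 0.0853
gripper_force: 0.0
tcp in nut axes mm [-2.7, -2.6, 219.2] phi -109.0 tilt err 0.39 [ 1.18  0.07 -1.24  2.09 -0.    0.51 -1.76] F [-0.5  0.4 -0.2] gw 0.08525464077239489 0.0
axial moment -0.04 axial F 0.1
[np.float64(0.0196), np.float64(0.0192), np.float64(0.5621)]
```

View pics/a5.png

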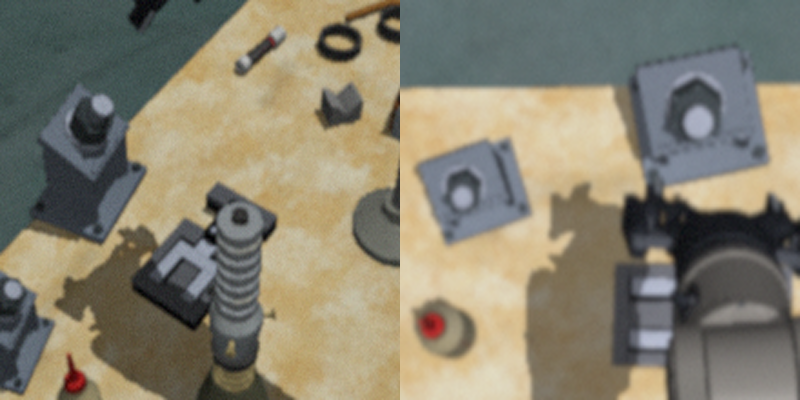

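The last picture shows the spindle standing well proud of the lowered nut, the fork in its cutout, and the bottle, gauge, V-block and rings in place. I backed the hand off only to about -109°, still past the stop near -103°, so the nut was not unwound.

```bash
python3 -c "
from bench import r
print(r.hand_in())"
```

```text
the job is handed in; nothing more can be done
None
```

The fork lies home in the tray's cutout, the jam nut is run down until it stopped hard against the bracket, both are released, no bystander was seen to move, and the job is handed in; no verdict came back.

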